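# Seat the keyed coupling and fit its keeper bar

## Robot

A 7-joint arm with a two-finger parallel gripper is mounted at the origin on the work surface. World frame = base frame: x ahead of the robot, y to its left, z up, the work surface at z = 0. Lengths are in m, angles in rad, forces in N, time in s.
With the tool pointing down it reaches from about 0.4 to 0.85 m from the base axis. Payload 6.9 kg.
Tool frame: the origin (TCP) lies midway between the tips of the shut fingers; the grasp point (between the pads) lies behind it (ctrl.pinch_z is the z of the grasp point in the tool frame, in m); z points along the fingers, y is the line along which they close (so a half turn about z gives the same grasp; the last joint's range is limited). The gripper opens to 85 mm and grips with 20 to 120 N. Pads are 22 mm wide; open, the fingers measure 114 mm over their backs; the gripper's body (76 mm by 85 mm) begins 54 mm behind the grasp point. The pads swing forward as they close: fully open they stand 13 mm farther back than shut.
Start: joints at [-1.127, 0.507, -0.238, 1.5, 0.126, 1.149, -0.155], TCP at [0.207, 0.59, 0.231] pointing down, gripper open.
Joint ranges: [-3.08, 3.08], [-0.24, 2.05], [-1.43, 1.35], [0, 2.5], [-1.52, 4.66], [0.17, 1.96], [-2.89, 2.89]. Speed limits (rad/s): [2.39, 2.39, 3.14, 3.14, 3.14, 3.14, 3.14].

## Interface

Orientations are given as a unit quaternion [w, x, y, z].
In Python, from station import ctrl, get_state, vision, ticket, models gives the robot as it stands. Calls block until the motion is done:
- ctrl.movep(position, orientation): joint-space move of the TCP to a pose.
- ctrl.movel(position, frame=None, max_speed=0.15): straight line of the TCP; frame=None keeps the orientation; max_speed is the mean speed in m/s.
- ctrl.set_joints(angles): joint-space move.
- ctrl.ungrasp() and ctrl.close_gripper(force=None): open the fingers fully, or close them until they stop; force is the grip in N (None keeps the last).
- ctrl.pause(seconds).
- ctrl.ik(position, orientation): joint angles nearest the present ones, or None.
- get_state(): the state.
- vision.grab_frame(name): name is "scene" or "top" or "wrist"; returns (picture, depth): 480x640x3 uint8, blue, green, red; 480x640 float32, m along the optical axis (not along the pixel's ray), 0 where there is no reading.
- vision.camera_info(name): a dict with "mtx" (3x3 intrinsics, pixels), "R" (3x3) and "t" (3): a world point X has camera coordinates R X + t; the wrist camera has in their place "hand_eye" (4x4, takes a point from camera to tool coordinates, whose origin is the TCP and whose axes are the flange's). Camera axes: x right, y down, z forward; pixel columns grow to the right and rows downward; lengths in m; the calibration is good to about 2 mm. A picture is of the moment at which its call begins: read the wrist's pose just before it. camera_info takes no time and is no camera call.
A pose or a line that the arm cannot do raises ctrl.Unreachable and nothing moves.
- ticket.close_job(): hands the job in; it is judged then, once.
Trained networks look in the newest picture that a camera, given by its name, has taken for a name from the list of things; names that differ only in an ending like _2 or _b are one class to them, and where a whole thing is asked for, a point or a joint stands for the part that bears it (a point fixed in the world has none). Each returns a list of dicts, best first, with "p" (0 to 1); they miss things now and then, are a little off and sometimes report something else, mostly with a low value. They report only what shows in the picture. A call takes as long as a camera call. They do not tell look-alikes from the thing itself.
- models.recognise(camera, target): "point" ([column, row] in pixels, amid what is visible of it).
- models.masks_of(camera, target): "mask" (480x640 bool, what is visible of it) and "point" ([column, row] in pixels, amid what is visible of it).
The state is a dict: "time": time; "qpos": joint angles; "qd": joint speeds; "tau": joint torques, N m; "tcp_pos": TCP position; "eef_rot": TCP orientation; "contact_force": force on the tool from outside, world axes, zero at the start; "wrist_torque": the same for the moment, N m; "width": finger opening in m; "gripper_force": force on a finger pad.
Only numpy, scipy, OpenCV 4.12 (cv2) and the standard library are available. Lean on these libraries where they do the work, as an engineer would, in place of code of your own. Each camera call takes 0.05 s, during which the arm holds its last target. There are 200 camera calls.

## Task

The aluminium coupling half is sitting up on the key of the drive unit's upright shaft: without lifting it, turn it round (a push against its jaws is enough) until its keyway drops over the key and it is fully down. Then take the keeper bar from between the pegs of its wooden board without striking the pegs, turn it end for end, and lay it flat (do not drop it) with its eye over the shaft end, resting on the coupling, and its tail between the two pins of the fork rest. Do not shift or knock over the wooden goblet and the glue bottle standing between the drive unit and the board.

Things in the scene. Friction and masses are not known exactly. Their poses are not given: they have to be found in the camera images.
- seat (a point): Fixed point on the unit's vertical shaft axis, 108 mm above the table: where the coupling's top face centre comes to be when fully down. z up; x points to the fork rest, and the key sticks out of the shaft in this same +x direction (a dark mark on the shaft's end face is on the key's side).
- unit: Fixed drive unit, on the left or right, any yaw to 0.35 rad; origin on the shaft axis at table height, x to the fork rest. Blue housing 150 x 150 mm, 60 mm high; arm 56 mm wide, 40 high, to x = 195 mm. Steel shaft 30 mm diameter, chamfered end 138 mm above the table. Key 10 mm wide, 7.5 mm proud, from the coupling's stop (68 mm above the table) to 20 mm above it.
- hub_face (a point): Top face centre of the coupling half (z up). On the face stand three equal jaws, 30 mm high, 26 mm wide (tangentially), from 36 to 60 mm radius, at 60, 180 and 300 degrees from x. The keyway is at 0 degrees (x), midway between two jaws, and a dark groove runs from it to the rim. At the start the face is about 20 mm above seat (it may tilt by up to 0.09 rad), 0.6 to 5.7 rad off in yaw.
- hub: The loose aluminium coupling half, about 0.7 kg: disc 120 mm diameter, 40 mm thick; origin at its underside's centre, axes as hub_face. Bore 32 mm, keyway 14 mm wide. It starts sitting on top of the key, turns freely either way on the shaft with a few newtons, and falls 20 mm by itself when its x lines up with x of seat (within about 0.1 rad).
- bar_mid (a point): Grasp point of the keeper bar: half-way up its thickness, 85 mm from the eye's centre; bar 24 mm wide here. x points from eye to tail, z up. At the start the bar lies flat on its board (underside 30 mm above the table), eye away from the robot, so it must be turned about half a turn until its x points like x of seat.
- bar: The loose steel keeper bar, about 0.3 kg, 200 mm long, 24 wide, 14 thick; one end is a round eye, 56 mm outside and 36 mm hole diameter, the other (tail) plain and square. Origin on its underside below the eye's centre, x to the tail.
- bar_eye (a point): Centre of the bar's eye, half-way up its thickness. In place it is 7 mm above seat.
- bar_tail (a point): Point on the bar's centre line, half-way up, 150 mm from the eye's centre; the bar ends 22 mm beyond it.
- rest (a point): Fixed point of the fork rest, 150 mm from the shaft axis along x of seat, 115 mm above the table: where bar_tail comes to be. The rest is an aluminium block 34 x 62 mm, top 108 mm above the table, with two upright pins (11 mm diameter, 32 mm high, 30 mm clear between them).
- pegs: Two fixed upright wooden pegs, 16 mm diameter, tops 105 mm above the table, on the parking board (fixed wooden slab 230 x 120 x 30 mm). Origin at the centre of the board's underside, x along the board; pegs at (80, 45) and (-75, -27) mm, either side of the bar, by its eye and its tail. The bar's grasp point starts over this origin.
- goblet: Turned wooden goblet standing between unit and board, 85 mm high, 54 mm diameter; origin at the centre of its underside.
- glue: White glue bottle standing between unit and board, 150 mm high, 54 mm diameter; origin at the centre of its underside.
There are look-alikes about, which are no part of the job. What is shaped like the hub but orange or red is not meant.

How it is judged:
On the way, in this order (a step that is already met when the one before it is completed fails the run):
1. the coupling half has dropped over the key and sits fully down (z of hub_face in the frame of seat between -0.003 and 0.003 m and horizontal distance between hub_face and seat below 0.004 m and angle between hub's own z axis and vertical below 0.06 rad), for 0.2 s.
2. the keeper bar lies with its eye over the shaft and its tail in the fork rest (horizontal distance between bar_eye and seat below 0.006 m and z of bar_eye in the frame of seat between 0.003 and 0.011 m and distance between bar_tail and rest below 0.009 m), for 0.2 s.
At the end, for the whole second after the job is handed in: Coupling fully down: face within 3 mm of seat height, 4 mm of the axis, level within 0.06 rad. Keeper bar flat on it: eye centre within 6 mm of the axis and 3 to 11 mm above seat, bar_tail within 9 mm of rest. Both still (under 0.02 m/s) (all of step 1 and all of step 2 and linear speed of each of hub, bar below 0.02 m/s); the robot touches nothing.
It fails at once if the coupling half is lifted (its face more than 38 mm above the seat point; it starts 20 mm above) (z of hub_face in the frame of seat above 0.038 m).
It fails at once if the keeper bar strikes the upright pegs (over 10 N) (contact force between bar and pegs above 10 N).
It fails at once if the keeper bar is dropped (moves faster than 0.6 m/s with no finger on it) (linear speed of bar above 0.6 m/s and contact force between bar and the fingers below 0.05 N).
It fails at once if the goblet is shifted over 30 mm or knocked over (distance of goblet from where it was at the start of the episode above 0.03 m or angle between goblet's own z axis and vertical above 0.5 rad).
It fails at once if the glue is shifted over 30 mm or knocked over (distance of glue from where it was at the start of the episode above 0.03 m or angle between glue's own z axis and vertical above 0.5 rad).
It also fails if it takes over 61 s, if anything falls off the work surface, if the arm or the gripper's body presses on something with over 40 N, if the wrist force passes 120 N, or if a joint passes its speed limit or range.

## Working session

There is one attempt and no reset: what is moved stays moved. The work goes in short steps, each a Python script; the robot and the scene stay as the last script left them, time stands still between calls to the robot, and variables do not carry over. Pictures are saved under pics/ and viewed, at most 10 in all, crops included, and the job is handed in when it is done.

```bash
ls; mkdir -p pics
python3 - <<'E'
from station import ctrl,get_state,vision,models
import cv2,numpy as np
s=get_state();print(s['time'],s['tcp_pos'],s['eef_rot'],ctrl.pinch_z,s['width'])
ims=[]
for c in ("scene","top"):
    im,d=vision.grab_frame(c);np.savez('%s0.npz'%c,im=im,d=d)
    ci=vision.camera_info(c);print(c,np.array(ci['mtx']).tolist(),-np.array(ci['R']).T@np.array(ci['t']))
    cv2.imwrite('pics/%s0.png'%c,im)
    for t in ('hub','bar','goblet','glue','unit','pegs'):
        print(c,t,[(np.round(r['point']).tolist(),round(r['p'],2)) for r in models.recognise(c,t)])
E
```

```text
pics
0.0 [0.20708993 0.58915363 0.23041554] [-1.19077376e-04  1.68147556e-01  9.85761417e-01 -9.02473057e-04] -0.0187 0.08531266361283879
scene [[484.5272415611856, 0.0, 322.3850397247022], [0.0, 484.5272415611856, 245.42658445468712], [0.0, 0.0, 1.0]] [ 0.95332079 -0.10278104  0.79028493]
scene hub [([404.0, 208.0], 0.87), ([413.0, 159.0], 0.68), ([418.0, 267.0], 0.58)]
scene bar [([201.0, 366.0], 0.8), ([426.0, 326.0], 0.46)]
scene goblet [([299.0, 271.0], 0.85)]
scene glue [([330.0, 340.0], 0.87)]
scene unit [([427.0, 326.0], 0.69)]
scene pegs [([210.0, 374.0], 0.85)]
top [[515.7384961548001, 0.0, 316.1473975434897], [0.0, 515.7384961548001, 231.59472156285767], [0.0, 0.0, 1.0]] [0.24907097 0.05713407 1.17128526]
top hub [([258.0, 197.0], 0.97), ([183.0, 361.0], 0.92), ([230.0, 289.0], 0.89)]
top bar [([435.0, 200.0], 0.58)]
top goblet [([342.0, 246.0], 0.69)]
top glue [([338.0, 177.0], 0.86)]
top unit [([263.0, 197.0], 0.66)]
top pegs [([425.0, 170.0], 0.58)]
```

View pics/scene0.png

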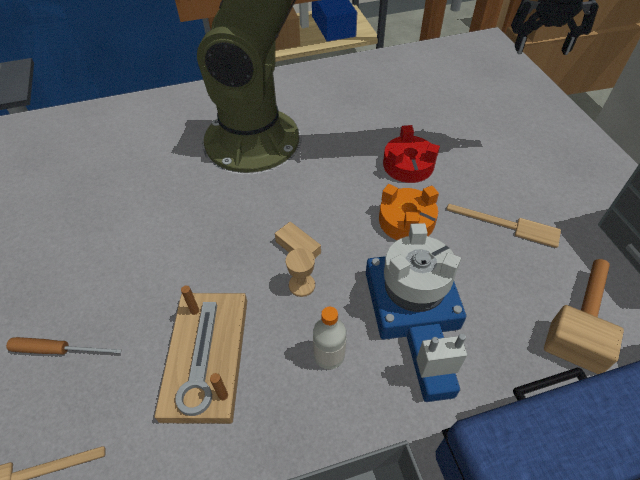

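View pics/top0.png

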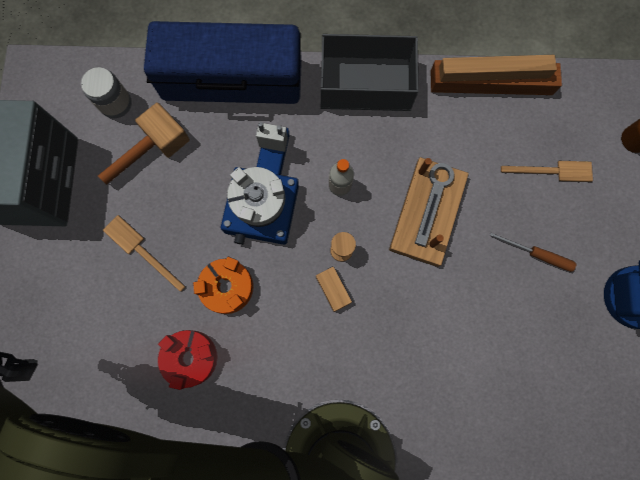

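The unit is on the left (hub at top image 258,197). The groove points to robot-left, and the fork rest is away from the robot at (272,137). The board is on the right with the bar's eye at (441,175), the goblet at (342,246) and the glue bottle at (341,178). Next I'll measure from depth.

```bash
cat > h.py <<'E'
from station import ctrl,get_state,vision,models,ticket
import cv2,numpy as np
from scipy.spatial.transform import Rotation as Ro
def cloud(d,ci,Tw=None):
    K=np.array(ci['mtx']);v,u=np.mgrid[:480,:640]
    P=np.stack([(u-K[0,2])/K[0,0]*d,(v-K[1,2])/K[1,1]*d,d],-1)
    if Tw is None: W=(P-np.array(ci['t']))@np.array(ci['R'])
    else: W=P@Tw[:3,:3].T+Tw[:3,3]
    W[d<=0]=np.nan
    return W
def wrist():
    s=get_state();im,d=vision.grab_frame('wrist');ci=vision.camera_info('wrist')
    T=np.eye(4);q=s['eef_rot'];T[:3,:3]=Ro.from_quat([q[1],q[2],q[3],q[0]]).as_matrix();T[:3,3]=s['tcp_pos']
    return im,cloud(d,ci,T@np.array(ci['hand_eye']))
def down(yaw):  # tool z down, tool x at world yaw
    c,s_=np.cos(yaw),np.sin(yaw)
    R=np.array([[c,s_,0],[s_,-c,0],[0,0,-1.]])
    q=Ro.from_matrix(R).as_quat();return np.array([q[3],q[0],q[1],q[2]])
E
python3 - <<'E'
from h import *
for c in('top','scene'):
    z=np.load(c+'0.npz');im,d=z['im'],z['d'];W=cloud(d,vision.camera_info(c))
    hsv=cv2.cvtColor(im,cv2.COLOR_BGR2HSV);Z=W[...,2]
    near=(abs(W[...,0]-.5)<.3)&(W[...,1]<.45)&(W[...,1]>-.45)
    print(c,'table',np.nanmedian(Z))
    grey=(hsv[...,1]<70)
    hubreg={'top':(258,197),'scene':(422,262)}[c]
    P0=W[hubreg[1],hubreg[0]];print('P0',P0)
    nh=np.hypot(W[...,0]-P0[0],W[...,1]-P0[1])<.09
    m=nh&(Z>.149)&(Z<.175)
    n,l,st,ce=cv2.connectedComponentsWithStats(m.astype(np.uint8))
    for i in range(1,n):
        if st[i,4]>25: print('jaw',st[i,4],np.nanmedian(W[l==i],0).round(4), (np.nanmax(W[l==i],0)+np.nanmin(W[l==i],0))[:2]/2)
    nr=(W[...,0]>P0[0]+.09)&(W[...,0]<P0[0]+.25)&(abs(W[...,1]-P0[1])<.1)
    for lo,hi,nm in((.098,.117,'resttop'),(.128,.15,'pins')):
        n,l,st,ce=cv2.connectedComponentsWithStats((nr&(Z>lo)&(Z<hi)).astype(np.uint8))
        for i in range(1,n):
            if st[i,4]>4: print(nm,st[i,4],ce[i],np.nanmean(W[l==i],0).round(4))
    m=((hsv[...,0]>105)&(hsv[...,0]<125)&(hsv[...,1]>150)&(np.hypot(W[...,0]-P0[0],W[...,1]-P0[1])<.14)&(Z>.052)&(Z<.068)).astype(np.uint8)
    if m.sum(): print('housing',m.sum(),np.nanmean(W[m>0],0))
    for t,p in (('goblet',{'top':(342,246),'scene':(299,258)}[c]),('glue',{'top':(341,178),'scene':(330,340)}[c])):
        Q=W[p[1],p[0]];k=(np.hypot(W[...,0]-Q[0],W[...,1]-Q[1])<.05)&(Z>.03)&(Z<.17)
        print(t,((np.nanpercentile(W[k],2,0)+np.nanpercentile(W[k],98,0))/2).round(3),np.nanmax(Z[k]))
    nb=(abs(W[...,0]-.58)<.2)&(W[...,1]<-.02)&(W[...,1]>-.4)
    for lo,hi,nm in((.039,.05,'bar'),(.095,.112,'peg'),(.02,.036,'board')):
        n,l,st,ce=cv2.connectedComponentsWithStats((nb&(Z>lo)&(Z<hi)).astype(np.uint8))
        for i in range(1,n):
            if st[i,4]>15:
                P=W[l==i];Q=P[:,:2]-P[:,:2].mean(0);ev=np.linalg.svd(Q,full_matrices=0)[2][0]
                print(nm,st[i,4],P.mean(0).round(4),'dir',np.degrees(np.arctan2(ev[1],ev[0])).round(1),'len',np.ptp(Q@ev).round(3))
    x,y=hubreg;cv2.imwrite(f'pics/crop_{c}.png',cv2.resize(im[y-75:y+75,x-75:x+75],None,fx=4,fy=4))
E
```

```text
top table 0.0008765282120788092
P0 [0.53505382 0.18412139 0.13507146]
jaw 155 [0.5745 0.2243 0.1585] [0.57537149 0.22498007]
jaw 152 [0.5531 0.1447 0.1576] [0.55361447 0.14467461]
jaw 146 [0.4953 0.2039 0.1536] [0.49532593 0.20441683]
resttop 383 [271.28720627 132.91906005] [0.6889 0.1655 0.1076]
pins 29 [260.65517241 124.55172414] [0.6947 0.186  0.1382]
pins 29 [279.06896552 127.82758621] [0.6883 0.1463 0.1382]
housing 641 [0.51596099 0.17428394 0.05376653]
goblet [0.45  0.003 0.078] 0.091110280772218
glue [0.599 0.01  0.093] 0.1543577601740731
bar 939 [ 0.5578 -0.2006  0.0441] dir 162.5 len 0.199
peg 48 [ 0.6338 -0.1774  0.1032] dir 124.7 len 0.015
peg 50 [ 0.4649 -0.1991  0.104 ] dir 149.6 len 0.016
board 3804 [ 0.5324 -0.1922  0.0299] dir 159.2 len 0.235
board 161 [ 0.6291 -0.225   0.0303] dir -130.3 len 0.033
scene table -0.0015891949368595718
P0 [0.55429832 0.18637836 0.13614861]
jaw 165 [0.4982 0.2031 0.1515] [0.49717141 0.20360318]
jaw 230 [0.5794 0.2228 0.1562] [0.57744536 0.22402767]
jaw 238 [0.5574 0.1433 0.1554] [0.55520497 0.14429493]
resttop 773 [443.81888745 349.76843467] [0.6966 0.1638 0.1057]
pins 59 [461.33898305 337.61016949] [0.6979 0.1854 0.1358]
pins 58 [434.4137931  340.98275862] [0.6912 0.1449 0.1361]
housing 76 [0.57114616 0.16346101 0.05251344]
goblet [0.453 0.002 0.071] 0.08657227586133584
glue [0.615 0.007 0.091] 0.1503503991721244
bar 1665 [ 0.5676 -0.2035  0.0422] dir -17.4 len 0.199
bar 31 [ 0.472  -0.199   0.0446] dir -73.7 len 0.015
bar 29 [ 0.6411 -0.1773  0.0449] dir -78.7 len 0.015
peg 81 [ 0.4685 -0.1999  0.1019] dir 28.9 len 0.016
peg 103 [ 0.6369 -0.1779  0.1019] dir 18.1 len 0.016
board 6372 [ 0.5531 -0.1969  0.028 ] dir -21.0 len 0.236
board 356 [ 0.6227 -0.2242  0.0286] dir -76.9 len 0.035
```

```bash
cd pics; python3 -c "
import cv2,numpy as np
a=cv2.imread('crop_top.png');b=cv2.imread('crop_scene.png')
cv2.imwrite('both.png',cv2.resize(np.hstack([a,b]),(800,400)))"
```

```text
(no output)
```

View pics/both.png

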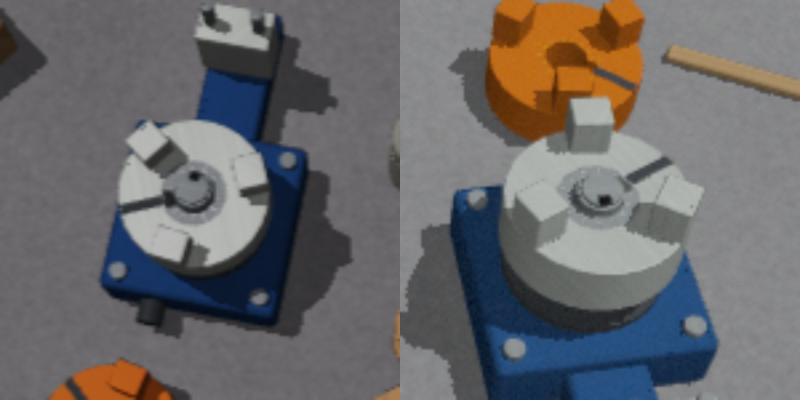

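Top crop: the groove points left and the three jaws are at about 45°, 164° and -75° (world), so hub yaw is about 104° against a target of about -9°. The shaft mark faces the fork as expected. I'll turn the hub clockwise by about 114°, first checking IK for the push path.

Run:
```python
from h import *
C=np.array([.544,.1908])
def p(a,r=.048,z=.139): a=np.radians(a);return [C[0]+r*np.cos(a),C[1]+r*np.sin(a),z]
for start in (104,-16,224):
  for off in (0,180):
    out=[]
    for k in range(0,161,40):
        a=start-k
        y=(a+off);j=ctrl.ik(p(a),down(np.radians(y)))
        out.append(None if j is None else np.round(j,1).tolist())
    print(start,off,[None if o is None else (o[0],o[6]) for o in out])
for y in(162.5,-17.5):
    j=ctrl.ik([.546,-.1965,.031],down(np.radians(y)));print('bar',y,None if j is None else np.round(j,2))
    T=y-171.8
    for t in (y-171.8,):
        j=ctrl.ik([.544+.085*.987,.1908-.085*.162,.2],down(np.radians(t)));print('place',t,None if j is None else np.round(j,2))
```

```text
104 0 [(-0.5, -0.2), (-0.6, -0.7), (-0.6, -1.3), (-0.7, -1.8), (-0.9, -2.1)]
104 180 [(-0.0, 2.5), (-0.1, 1.9), (-0.2, 1.4), (-0.2, 0.9), (-0.3, 0.3)]
-16 0 [(-0.7, -1.8), (-0.9, -2.1), (0.1, 2.4), (-0.1, 1.7), (-0.3, 1.1)]
-16 180 [(-0.2, 0.9), (-0.3, 0.3), (-0.4, -0.3), (-0.6, -0.9), (-0.7, -1.6)]
224 0 [(-0.1, 1.7), (-0.3, 1.1), (-0.4, 0.4), (-0.5, -0.2), (-0.6, -0.7)]
224 180 [(-0.6, -0.9), (-0.7, -1.6), (-1.1, -1.8), (-0.0, 2.5), (-0.1, 1.9)]
bar 162.5 [ 0.28  0.66  0.03  1.85 -0.03  0.63  1.6 ]
place -9.300000000000011 [-0.62  0.62  0.54  1.47 -0.34  1.14 -1.75]
bar -17.5 [ 0.04  0.71  0.42  1.85 -0.44  0.67 -1.15]
place -189.3 [-0.22  0.57 -0.16  1.47  0.1   1.11  1.01]
```

```bash
cat >> h.py <<'E'
C0=np.array([.544,.1908])
def pp(a,r=.048,z=.139): a=np.radians(a);return [C0[0]+r*np.cos(a),C0[1]+r*np.sin(a),z]
def jawz():  # jaw top heights seen by fixed cameras around hub
    r={}
    im,d=vision.grab_frame('scene');W=cloud(d,vision.camera_info('scene'));Z=W[...,2]
    hsv=cv2.cvtColor(im,cv2.COLOR_BGR2HSV)
    ra=np.hypot(W[...,0]-C0[0]-.002,W[...,1]-C0[1]);g=(hsv[...,1]<60)&(hsv[...,2]>110)&(ra<.063)&(Z>.09)&(Z<.165)
    k=g&(ra>.036)
    face=np.nanmedian(Z[g&(ra>.02)&(Z<.142)])
    h=np.histogram(Z[k],bins=np.arange(.1,.166,.005))[0]
    return face,h
E
python3 - <<'E'
from h import *
print(jawz())
ctrl.close_gripper(30)
ctrl.movep(pp(222,z=.22),down(np.radians(222)))
ctrl.movel(pp(222),None,.2)
print(get_state()['time'],get_state()['contact_force'])
for a in range(210,108,-15):
    ctrl.movel(pp(a),down(np.radians(a)),.12)
    s=get_state();print(a,round(s['time'],2),np.round(s['contact_force'],1),np.round(s['tcp_pos'],4))
print(jawz())
im,d=vision.grab_frame('scene');cv2.imwrite('pics/s1.png',im[150:400,280:560])
E
```

```text
(np.float64(0.12444102599284154), array([ 49,  47,  48,  63, 619, 597,  59,  44,  47,  61, 232, 294,   1]))
3.975 [0.2465834  0.03918501 0.56226403]
210 4.33 [-0.3 -0.7 -0.9] [0.5032 0.1674 0.1404]
195 4.74 [-0.1 -2.4  1.1] [0.4981 0.1778 0.1394]
180 5.15 [ -2.2 -13.7  10.3] [0.4958 0.1855 0.1394]
165 5.56 [-2.1 -5.2  2.9] [0.4973 0.2018 0.139 ]
150 5.97 [-1.9 -1.3  0.1] [0.5023 0.215  0.1388]
135 6.38 [-1.4  1.   0.3] [0.51   0.2252 0.1389]
120 6.78 [-1.2 -0.1  2.1] [0.5201 0.2326 0.139 ]
(np.float64(0.12499610145587982), array([ 74,  66,  76,  71, 592, 832,  63,  54,  61,  75, 314, 256,   0]))
```

View pics/s1.png

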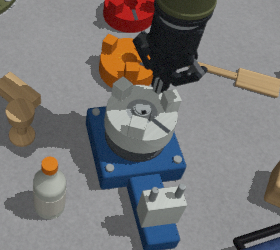

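The hub is turning; the groove now points at image (170,130), right-down, with about 50° left. I'll continue in small steps and check the height at each.

Run:
```python
from h import *
for a in [108]+list(range(100,60,-4)):
    ctrl.movel(pp(a),down(np.radians(a)),.06)
    f,h=jawz();s=get_state();print(a,round(s['time'],2),np.round(s['contact_force'],1),round(f,4),h[-4:])
    if f<.115 or h[-3:].sum()<60: break
im,d=vision.grab_frame('scene');cv2.imwrite('pics/s2.png',cv2.resize(im[200:400,360:520],None,fx=3,fy=3))
```

```text
108 7.29 [-0.6  1.3  1.2] 0.1249 [ 83 316 264   0]
100 7.63 [-1.2  2.4  2. ] 0.1248 [ 91 311 259   0]
96 7.93 [-2.6  3.   2.9] 0.125 [ 77 319 258   0]
92 8.23 [-0.   0.5  0.7] 0.1066 [0 0 0 0]
```

View pics/s2.png

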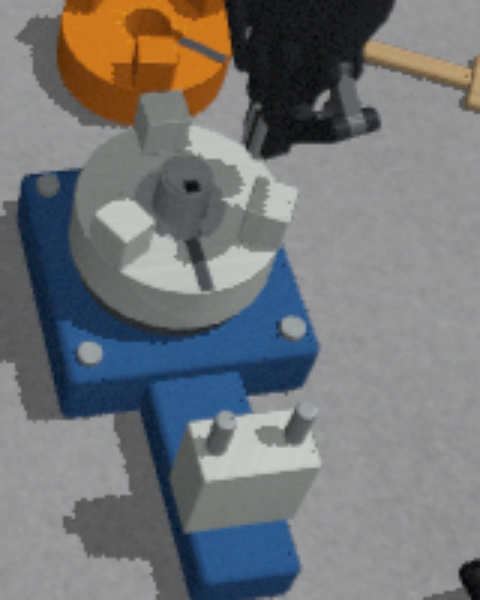

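The hub has dropped: face about 0.107–0.108 m, groove toward the fork. Now a close look at the unit from above, then at the bar.

Run:
```python
from h import *
p=get_state()['tcp_pos']
ctrl.movel([p[0],p[1],.2],None,.25)
ctrl.movep([.585,.184,.34],down(np.radians(170.7)))
ctrl.ungrasp()
im,W=wrist();np.savez('wu.npz',im=im,W=W);print(get_state()['time'],np.array(vision.camera_info('wrist')['hand_eye']).round(3).tolist())
ctrl.movep([.546,-.1965,.26],down(np.radians(-17.5)))
s=get_state();print(s['time'],np.round(s['qpos'],2),s['tcp_pos'])
im2,W2=wrist();np.savez('wb.npz',im=im2,W=W2)
cv2.imwrite('pics/w1.png',cv2.resize(np.hstack([im,im2]),(800,300)))
```

```text
10.7 [[-0.0, -0.945, -0.327, 0.085], [1.0, -0.0, 0.0, 0.0], [-0.001, -0.327, 0.945, -0.143], [0.0, 0.0, 0.0, 1.0]]
12.4583 [-0.33  0.64  1.15  1.59 -0.6   1.31 -0.97] [ 0.54640873 -0.19575644  0.25980326]
```

View pics/w1.png

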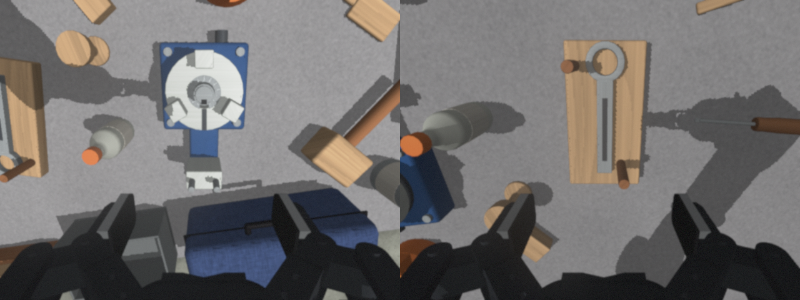

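The wrist views show the hub fully down with the groove toward the fork (left half, hub at 205,92), and the bar between its pegs (right half, eye at 605,62). Measuring both now.

Run:
```python
from h import *
def circ(P):
    (c,r)=cv2.minEnclosingCircle(P[:,:2].astype(np.float32));return np.round(c,4),round(r,4)
z=np.load('wu.npz');W=z['W'];Z=W[...,2]
print('table',np.nanmedian(Z[(Z<.02)]))
ra=np.hypot(W[...,0]-.544,W[...,1]-.1905)
m=(ra<.03)&(Z>.13);print('shaft',m.sum(),circ(W[m]),W[m].mean(0).round(4),np.nanmedian(Z[m]))
m=(ra<.08)&(Z>.1)&(Z<.115);print('face',circ(W[m]),np.nanmedian(Z[m]))
m=(ra<.075)&(ra>.03)&(Z>.13)&(Z<.145)
n,l,st,ce=cv2.connectedComponentsWithStats(m.astype(np.uint8));J=[]
for i in range(1,n):
    if st[i,4]>30: P=W[l==i];J.append(P.mean(0));print('jaw',st[i,4],P.mean(0).round(4))
print('jawmean',np.mean(J,0))
rr=np.hypot(W[...,0]-.693,W[...,1]-.1656)
m=(rr<.045)&(Z>.132)&(Z<.15)
n,l,st,ce=cv2.connectedComponentsWithStats(m.astype(np.uint8));J=[]
for i in range(1,n):
    if st[i,4]>5: P=W[l==i];J.append(circ(P)[0]);print('pin',st[i,4],P.mean(0).round(4),circ(P))
if len(J)==2: print('pinmid',np.mean(J,0))
m=(rr<.05)&(Z>.1)&(Z<.116);print('rest',cv2.minAreaRect(W[m][:,:2].astype(np.float32)),np.nanmedian(Z[m]))
z=np.load('wb.npz');W=z['W'];Z=W[...,2];im=z['im'];hsv=cv2.cvtColor(im,cv2.COLOR_BGR2HSV)
b=(hsv[...,1]<60)&(Z>.038)&(Z<.05)&(np.hypot(W[...,0]-.56,W[...,1]+.2)<.15)
n,l,st,ce=cv2.connectedComponentsWithStats(b.astype(np.uint8));b=l==1+np.argmax(st[1:,4])
P=W[b];print('bar',b.sum(),P.mean(0),cv2.minAreaRect(P[:,:2].astype(np.float32)))
u=np.array([np.cos(np.radians(-17.5)),np.sin(np.radians(-17.5))]);v=np.array([-u[1],u[0]])
Q=P[:,:2]-[.546,-.1965];a=Q@u;c=Q@v
print('along',a.min(),a.max())
for lo in (-.08,-.05,-.02,.01,.04,): k=(a>lo)&(a<lo+.02);print(round(lo,2),(c[k].min()+c[k].max())/2,np.ptp(c[k]))
k=a>.06;print('eye lat',(c[k].min()+c[k].max())/2,np.ptp(c[k]))
m=(Z>.09)&(Z<.115)&(np.hypot(W[...,0]-.56,W[...,1]+.2)<.15)
n,l,st,ce=cv2.connectedComponentsWithStats(m.astype(np.uint8))
for i in range(1,n):
    if st[i,4]>15: print('peg',st[i,4],circ(W[l==i]))
```

```text
table 8.550173740079492e-05
shaft 1486 (array([0.5529, 0.1891]), 0.0238) [0.5545 0.1891 0.2491] 0.1386350854690529
face (array([0.5447, 0.1917]), 0.06) 0.10814019524339485
jaw 945 [0.4972 0.199  0.138 ]
jaw 786 [0.5609 0.1472 0.1377]
jaw 787 [0.574  0.2283 0.1377]
jawmean [0.5440563 0.1915032 0.1377673]
pin 111 [0.6874 0.1472 0.1383] (array([0.6895, 0.1471]), 0.0051)
pin 114 [0.6939 0.1873 0.1383] (array([0.6947, 0.1867]), 0.006)
pinmid [0.6921 0.1669]
rest ((0.6914172768592834, 0.16728875041007996), (0.06149834021925926, 0.033739764243364334), 80.77837371826172) 0.10773876689983178
bar 5584 [ 0.56707971 -0.20367742  0.04422811] ((0.5568352341651917, -0.19978627562522888), (0.054695013910532, 0.19867412745952606), 71.6855697631836)
along -0.08801501278001898 0.11057075248549846
-0.08 -0.00011199891826252275 0.023432352354187197
-0.05 -0.0004731542197970763 0.023874494605725525
-0.02 -0.0003616069347466902 0.023224267726498844
0.01 -0.0007268596101453004 0.02354211618423153
0.04 -0.0010023514461591047 0.027013393041550135
eye lat -0.000868988940172951 0.054773623839780954
peg 407 (array([ 0.6344, -0.1781]), 0.0079)
peg 351 (array([ 0.4654, -0.1997]), 0.0081)
```

Run:
```python
from h import *
yb=np.radians(-18.0)
ctrl.movep([.5444,-.1966,.10],down(yb))
ctrl.movel([.5444,-.1966,.031],None,.1)
ctrl.close_gripper(90)
s=get_state();print(s['time'],s['width'],s['gripper_force'],np.round(s['tcp_pos'],4),np.round(s['contact_force'],1),np.round(s['qpos'],2))
ctrl.movel([.5444,-.1966,.05],None,.05)
ctrl.movel([.5444,-.1966,.205],None,.15)
s=get_state();print(s['time'],s['width'],np.round(s['contact_force'],1),np.round(s['tcp_pos'],4))
im,W=wrist();np.savez('wh.npz',im=im,W=W,t=s['tcp_pos'],q=s['eef_rot']);cv2.imwrite('pics/w2.png',im)
j=ctrl.ik([.5444+.085*.9869,.1914-.085*.1616,.205],down(np.radians(170.7)));print(np.round(j,2) if j is not None else None)
j=ctrl.ik([.56,-.0,.205],down(np.radians(72)));print(np.round(j,2) if j is not None else None)
```

```text
14.6333 0.021783782235060663 89.17914390563965 [ 0.5445 -0.1968  0.0316] [-1.5  1.2  5.8] [-0.21  0.86  0.92  1.86 -0.89  0.89 -0.74]
16.35 0.021659301229121804 [ 0.3  0.7 -3.4] [ 0.544  -0.1961  0.2041]
[ 0.04  0.62 -0.63  1.46  0.38  1.19  0.76]
[-0.51  0.51  0.73  1.72 -0.39  1.05  0.04]
```

View pics/w2.png

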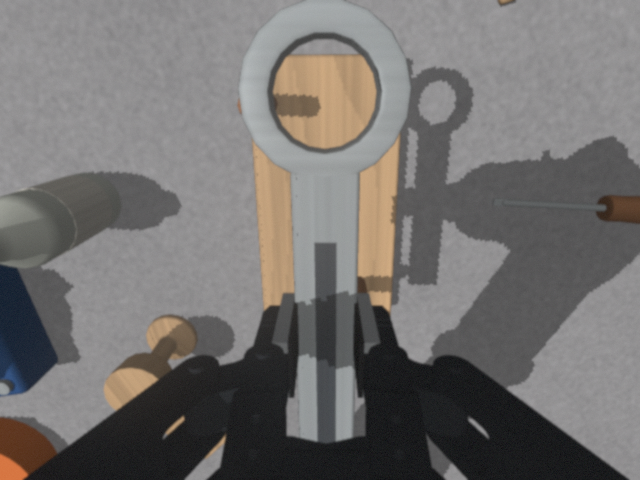

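The bar is held straight, with the eye visible at pixel (325,90). I'll carry it over with a via point, turning as it goes, then measure eye against shaft in the same image.

```bash
cat >> h.py <<'E'
def toolpose():
    s=get_state();q=s['eef_rot'];return Ro.from_quat([q[1],q[2],q[3],q[0]]).as_matrix(),np.array(s['tcp_pos'])
def bar_in_tool(im,W,R,t):
    L=(W-t)@R;hsv=cv2.cvtColor(im,cv2.COLOR_BGR2HSV)
    m=(abs(L[...,2])<.03)&(abs(L[...,1])<.045)&(L[...,0]>.02)&(L[...,0]<.13)
    P=L[m];e=P[P[:,0]>.06]
    # outer circle of the eye by lsq on the hull
    h=cv2.convexHull(e[:,:2].astype(np.float32))[:,0];h=h[h[:,0]>.085]
    A=np.c_[2*h,np.ones(len(h))];x=np.linalg.lstsq(A,(h**2).sum(1),rcond=None)[0]
    s=P[(P[:,0]<.05)];pl=np.linalg.lstsq(np.c_[P[:,:2],np.ones(len(P))],P[:,2],rcond=None)[0]
    return x[:2],np.sqrt(x[2]+x[0]**2+x[1]**2),(s[:,1].min()+s[:,1].max())/2,pl
E
python3 - <<'E'
from h import *
z=np.load('wh.npz');q=z['q'];R=Ro.from_quat([q[1],q[2],q[3],q[0]]).as_matrix()
print(bar_in_tool(z['im'],z['W'],R,z['t']))
ctrl.movep([.50,-.0,.24],down(np.radians(76)))
y=np.radians(170.65);ux,uy=.9869,-.1616
ctrl.movep([.5442+.085*ux,.1914+.085*uy,.2],down(y))
ctrl.pause(.3)
R,t=toolpose();im,W=wrist();np.savez('wp.npz',im=im,W=W,R=R,t=t);cv2.imwrite('pics/w3.png',im)
print(get_state()['time'],t,bar_in_tool(im,W,R,t))
print('tool x yaw',np.degrees(np.arctan2(R[1,0],R[0,0])))
Z=W[...,2];ra=np.hypot(W[...,0]-.5442,W[...,1]-.1914)
m=(ra<.02)&(Z>.134)&(Z<.142);print('shaft px',m.sum(),W[m].mean(0) if m.any() else 0,cv2.minEnclosingCircle(W[m][:,:2].astype(np.float32)) if m.any() else 0)
m=(ra<.063)&(Z>.132)&(Z<.142)&(ra>.03);print('jaws',m.sum())
E
```

```text
(array([ 0.08537998, -0.00050798]), np.float64(0.02772276762001694), np.float64(-0.00022854064114732463), array([ 1.61858742e-02,  7.42753247e-05, -1.29961902e-02]))
18.7667 [0.62804107 0.17723786 0.20038789] (array([ 0.08607919, -0.00030219]), np.float64(0.027806599605254993), np.float64(-9.081417658641285e-05), array([ 0.01255827, -0.00054067, -0.01274809]))
tool x yaw 170.5825183727782
shaft px 2811 [0.54436251 0.19123551 0.13736075] ((0.5445860028266907, 0.1912183314561844), 0.01510545052587986)
jaws 3537
```

View pics/w3.png

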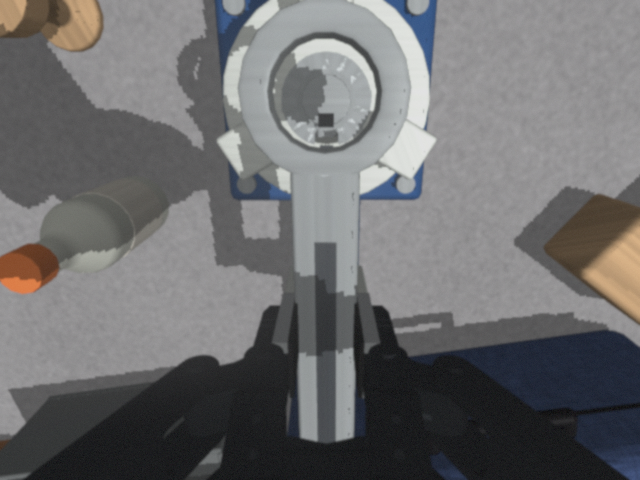

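The shaft end shows inside the bar's eye (hole at 325,92), about 1–2 mm off centre. I'll correct that and lower with force checks.

Run:
```python
from h import *
q=down(np.radians(170.68));X,Y=.6290,.1781
ctrl.movel([X,Y,.15],q,.08)
R,t=toolpose();f0=np.array(get_state()['contact_force']);print(t,f0.round(1))
e=R@[.0857,-.0003,0]+t;print('eye pred',e, 'yaw',np.degrees(np.arctan2(R[1,0],R[0,0])))
X+=.5444-e[0];Y+=.1913-e[1]
for zz in (.142,.136,.130,.124,.118,.114,.112,.111,.110,.109,.108):
    ctrl.movel([X,Y,zz],None,.04)
    s=get_state();f=np.array(s['contact_force'])-f0;print(zz,round(s['tcp_pos'][2],4),f.round(1))
    if np.linalg.norm(f[:2])>12 or f[2]>6: break
im,d=vision.grab_frame('scene');cv2.imwrite('pics/s3.png',cv2.resize(im[200:420,340:540],None,fx=2.7,fy=2.7));print(s['time'])
```

```text
[0.6293151  0.17811766 0.15032006] [ 0.3 -0.8 -3.2]
eye pred [0.54469915 0.1917088  0.15027327] yaw 170.67444497159934
0.142 0.1418 [0.4 0.5 0.9]
0.136 0.1356 [-0.8  1.7  0.5]
0.13 0.1296 [-0.   0.9  0.7]
0.124 0.1236 [-0.2  0.5  0.3]
0.118 0.1176 [0.1 1.1 0. ]
0.114 0.1137 [0.  1.6 0.2]
0.112 0.1119 [-0.5  0.6  0.5]
0.111 0.111 [ 0.6  0.8 -0.8]
0.11 0.1099 [-0.9  1.3  0.3]
0.109 0.1096 [-3.   0.   5.9]
0.108 0.1096 [-5.2 -0.7 13.9]
22.5917
```

View pics/s3.png

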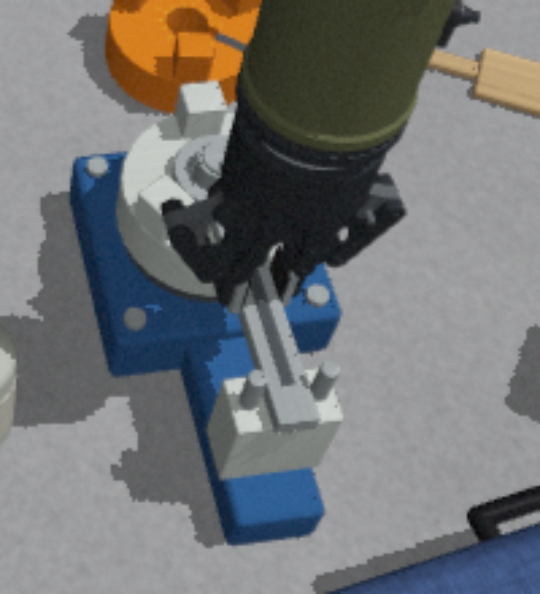

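The bar is down: its eye is around the shaft, and its tail lies between the pins at (290,390). I'll release, lift clear and verify.

Run:
```python
from h import *
ctrl.ungrasp();ctrl.pause(.2)
p=get_state()['tcp_pos'];ctrl.movel([p[0],p[1],.25],None,.12);ctrl.pause(.3)
R,t=toolpose();im,W=wrist();Z=W[...,2]
u=np.array([.9869,-.1616]);v=np.array([.1616,.9869]);Q=W[...,:2]-[.5444,.1913];a=Q@u;c=Q@v
for lo,hi in ((-.03,-.017),(.03,.06),(.12,.17)):
    m=(a>lo)&(a<hi)&(abs(c)<.029)&(Z>.116)&(Z<.128);print(lo,m.sum(),np.nanmedian(Z[m]))
m=(abs(c)<.03)&(a>-.035)&(a<.2)&(Z>.117)&(Z<.128);print('along',a[m].min(),a[m].max())
for lo,hi in ((.04,.06),(.1,.13)):
    k=m&(a>lo)&(a<hi);print('lat',(c[k].min()+c[k].max())/2 if k.any() else None,np.ptp(c[k]) if k.any() else 0)
k=m&(a<.028);print('eye lat',(c[k].min()+c[k].max())/2)
print(get_state()['time']);cv2.imwrite('pics/w4.png',im)
```

```text
-0.03 921 0.1220205258086714
0.03 1464 0.12209879260237247
0.12 1924 0.1219766577181933
along -0.02842469411319528 0.17083160951862528
lat 0.0002593380421012578 0.02360473578300662
lat 0.00030074440168293293 0.023802126575099336
eye lat -3.368619157053873e-06
25.1667
```

View pics/w4.png

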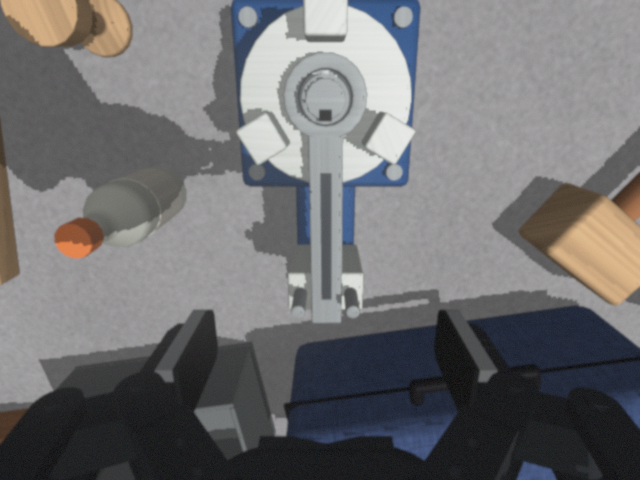

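The bar is flat, its top at 0.122 m all along. The eye is centred on the shaft (325,95), the tail is between the pins, and the robot is clear. Handing in.

```bash
python3 -c "
from station import ticket
print(ticket.close_job())"
```

```text
the job is handed in; nothing more can be done
None
```

The job is handed in at about 25 s robot time, with no verdict returned: the coupling measured fully down on the key, and the keeper bar flat with its eye centred on the shaft and its tail between the fork pins.

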